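Find the soft leaf spring in the test jig

TASK

The three flat springs for the shaker mounts are clamped in the test jig; feel which one has gone soft: with the bare, closed fingers press the pad of the left one (on the robot's left), then the middle one, then the right one, each fully down to its stop for a moment, never pushing harder than 20 N. Then stand the brass check weight upright on the middle of the pad of the softest spring only, so that it holds that spring down on its stop, let go and leave it there. Do not let the weight stand on the wrong spring, and leave the glassware, wash bottle and pocket scale where they are.

Things in the scene. Friction and masses are not known exactly. Their poses are not given: they have to be found in the camera images.
- jig: Fixed test jig: grey base plate 200 x 290 x 12 mm (x, y, z), on it along its far (+x) side a 40 mm deep, 270 mm wide aluminium block with a dark clamp bar on top (bar's top 95 mm above the table, screw heads to 103 mm). Three steel leaf springs stick out of the clamp towards the robot (-x of the jig), side by side 90 mm apart. Origin: centre of the plate's underside; x points from the leaf tips to the clamp, y to the left, z up. It stands yawed by up to 0.3 rad.
- left_pad (a point): Centre of the top face of the left spring's pad: a flat round steel disc, 48 mm diameter, 5 mm thick, on the free tip of a 24 mm wide, 2 mm thick leaf that bends about the clamp 110 mm further along the jig's +x. At rest 88 mm above the table. Below it is an 18 mm thick steel stop post; the pad goes down 8 to 12 mm (different for each spring) until it meets the post. The axes are the leaf's: x towards the clamp, z up.
- middle_pad (a point): Centre of the top face of the middle spring's pad: a flat round steel disc, 48 mm diameter, 5 mm thick, on the free tip of a 24 mm wide, 2 mm thick leaf that bends about the clamp 110 mm further along the jig's +x. At rest 88 mm above the table. Below it is an 18 mm thick steel stop post; the pad goes down 8 to 12 mm (different for each spring) until it meets the post. The axes are the leaf's: x towards the clamp, z up.
- right_pad (a point): Centre of the top face of the right spring's pad: a flat round steel disc, 48 mm diameter, 5 mm thick, on the free tip of a 24 mm wide, 2 mm thick leaf that bends about the clamp 110 mm further along the jig's +x. At rest 88 mm above the table. Below it is an 18 mm thick steel stop post; the pad goes down 8 to 12 mm (different for each spring) until it meets the post. The axes are the leaf's: x towards the clamp, z up.
- left_leaf (a joint): Bend of the left spring, rad: 0 at rest, grows as its tip is pressed down (tip drop = 0.11 m x angle); it ends at the stop, somewhere between 0.07 and 0.11 rad, where the force suddenly rises steeply. The springs look alike, but one (any of the three) is soft and reaches its stop with 2 to 3.2 N at the pad; the other two need 5 to 11 N. Force grows evenly with the drop until the stop.
- middle_leaf (a joint): Bend of the middle spring, rad: 0 at rest, grows as its tip is pressed down (tip drop = 0.11 m x angle); it ends at the stop, somewhere between 0.07 and 0.11 rad, where the force suddenly rises steeply. The springs look alike, but one (any of the three) is soft and reaches its stop with 2 to 3.2 N at the pad; the other two need 5 to 11 N. Force grows evenly with the drop until the stop.
- right_leaf (a joint): Bend of the right spring, rad: 0 at rest, grows as its tip is pressed down (tip drop = 0.11 m x angle); it ends at the stop, somewhere between 0.07 and 0.11 rad, where the force suddenly rises steeply. The springs look alike, but one (any of the three) is soft and reaches its stop with 2 to 3.2 N at the pad; the other two need 5 to 11 N. Force grows evenly with the drop until the stop.
- weight: Brass check weight, loose upright cylinder 34 mm diameter, 52 mm high, about 0.4 kg (4 N), standing on the table to the right of the jig. Origin: centre of its underside; z along its axis, up. It weighs the soft spring down onto its stop, but the other two springs only part of the way.
- flask: Bystander: glass conical flask, 76 mm diameter at the foot, 122 mm high, origin under its centre.
- beaker: Bystander: glass beaker, 70 mm diameter, 85 mm high, origin under its centre.
- wash: Bystander: white plastic wash bottle, 64 mm diameter, about 160 mm high, origin under its centre.
- scale: Bystander: flat pocket scale, 110 x 70 x 20 mm, origin under its centre.
Mind the look-alikes: they are no part of the job. Of the things that look like the weight, the middle-sized one is meant.

How it is judged:
On the way, in this order (a step that is already met when the one before it is completed fails the run):
1. The left spring is pressed down to its stop by the fingers (value of joint left_leaf above 0.093 rad and contact force between the fingers and jig above 0.5 N), for 0.1 s.
2. The middle spring is pressed down to its stop by the fingers (value of joint middle_leaf above 0.0761 rad and contact force between the fingers and jig above 0.5 N), for 0.1 s.
3. The right spring is pressed down to its stop by the fingers (value of joint right_leaf above 0.0845 rad and contact force between the fingers and jig above 0.5 N), for 0.1 s.
At the end, for the whole second after the job is handed in: The weight stands upright (within 0.2 rad) and at rest, released, within 15 mm of the middle of one spring's pad, and its weight alone holds that spring down on its stop (at least 92 % of its travel), which happens only on the soft one (((value of joint left_leaf above 0.092 rad and horizontal distance between weight and left_pad below 0.015 m) or (value of joint middle_leaf above 0.0753 rad and horizontal distance between weight and middle_pad below 0.015 m) or (value of joint right_leaf above 0.0836 rad and horizontal distance between weight and right_pad below 0.015 m)) and contact force between weight and jig above 2 N and angle between weight's own z axis and vertical below 0.2 rad and linear speed of weight below 0.01 m/s and contact force between each of the arm, the fingers and weight below 0.05 N); the robot touches nothing.
It fails at once if the jig is pushed or pressed harder than 20 N (contact force between any of the fingers, the arm and jig above 20 N).
It fails at once if the weight is left standing, released, on a spring that it does not hold down on its stop (contact force between weight and jig above 3 N and contact force between the fingers and weight below 0.05 N and linear speed of weight below 0.003 m/s and ((horizontal distance between weight and left_pad below 0.04 m and value of joint left_leaf below 0.087 rad) or (horizontal distance between weight and middle_pad below 0.04 m and value of joint middle_leaf below 0.0712 rad) or (horizontal distance between weight and right_pad below 0.04 m and value of joint right_leaf below 0.0791 rad))).
It fails at once if a bystander is moved more than 30 mm or tipped (distance of any of flask, beaker, wash, scale from where it was at the start of the episode above 0.03 m or angle between any of flask, beaker, wash, scale's own z axis and vertical above 0.4 rad).
It also fails if it takes over 72 s, if anything falls off the work surface, if the arm or the gripper's body presses on something with over 40 N, if the wrist force passes 120 N, or if a joint passes its speed limit or range.

ROBOT

A 7-joint arm with a two-finger parallel gripper is mounted at the origin on the work surface. World frame = base frame: x ahead of the robot, y to its left, z up, the work surface at z = 0. Lengths are in m, angles in rad, forces in N, time in s.
With the tool pointing down it reaches from about 0.4 to 0.85 m from the base axis. Payload 10.4 kg.
Tool frame: the origin (TCP) lies at the very end of the fingers, on their centre line; the grasp point (between the pads) lies manip.hold_point_z behind it (manip.hold_point_z is the distance from the TCP to the grasp point, in m); z points along the fingers, y is the direction in which the jaws open and shut (so a half turn about z gives the same grasp; the last joint's range is limited). The gripper opens to 85 mm and grips with 20 to 120 N. Pads are 22 mm wide; open, the fingers measure 114 mm over their backs; the gripper's body (76 mm by 85 mm) begins 54 mm behind the grasp point. The pads swing forward as they close: fully open they stand 13 mm farther back than shut.
Start: joints at [-1.336, 0.332, -0.065, 1.46, 0.022, 1.35, -0.088], TCP at [0.159, 0.604, 0.231] pointing down, gripper open.
Joint ranges: [-2.6, 2.6], [-0.5, 2.12], [-1.47, 1.34], [0.16, 2.42], [-1.27, 4.41], [0.06, 2.06], [-2.6, 2.6]. Speed limits (rad/s): [2.22, 2.22, 2.79, 2.79, 3.14, 3.14, 3.14].

INTERFACE

Orientations are given as a unit quaternion [x, y, z, w].
In Python, from workcell import manip gives the robot as it stands.
- The arm moves only by the tool jog_arm, never from a script. Its arguments are lists of equal length, an entry for each row: "translation": the shift along the world's x, y, z in mm, a list of three; "turn": the turn about the world's z in degrees. In form: {"translation": [[x, y, z], ...], "turn": [turn, ...]}. A call has 1 to 12 rows; each row is the pose to reach, as a shift and turn from the pose measured when the call began; what a row does not reach only later rows make up. A row lasts 1/12 s, in which the tool goes at most 41.7 mm and 7.16 degrees, less where a joint would pass 70% of its speed; a pose out of reach is approached as far as the arm can. A call with a gripper value outside its range is refused whole. "grip" is the finger opening in mm, from 0 to 85.4, set as the call begins (left out, the last holds). The fingers move at their own pace and stop on an object; "grip_force" is the grip in N (left out, the last holds). Time passes only in rows, so rows that repeat a pose let the fingers close. It gives the time, the measured TCP pose, the force and the opening at its end, in the units of the state.
- manip.get_obs(): the state, without advancing time (a new reading comes with each control period).
- manip.camera(name): name is "side" or "top"; returns a dict with "frame" (420x560x3 uint8, red, green, blue), "mtx" (3x3 intrinsics, pixels), "pose" (4x4, takes a point from camera to world coordinates). Camera axes: x right, y down, z forward; pixel columns grow to the right and rows downward; lengths in m; the calibration is good to about 2 mm. A picture is of the moment at which its call begins. There is no depth.
- manip.hand_in(): hands the job in, once; it reports no verdict.
Trained networks look in a picture, given as the dict that the camera call returned (one of the last four; its "shot" number tells which), for a name from the list of things; names that differ only in an ending like _2 or _b are one class to them, and where a whole thing is asked for, a point or a joint stands for the part that bears it (a point fixed in the world has none). Each returns a list of dicts, best first, with "confidence" (0 to 1); they miss things now and then, are a little off and sometimes report something else, mostly with a low value. They report only what shows in the picture. A call takes as long as a camera call. They do not tell look-alikes from the thing itself.
- manip.outline_of(picture, label): "mask" (420x560 bool, what is visible of it) and "extent" ([left, top, right, bottom] in pixels, round what is visible of it).
- manip.pinpoint(picture, label): "at" ([column, row] in pixels: a listed point, or the origin of a listed thing).
The state is a dict: "clock": time; "joint_pos": joint angles; "joint_velocities": joint speeds; "tau": joint torques, N m; "position": TCP position; "ee_rot": TCP orientation; "ft_force": force on the tool from outside, world axes, zero at the start; "torque": the same for the moment, N m; "grip_width": opening from 0.0 (shut) to 1.0 (fully open).
Only numpy, scipy, OpenCV 4.12 (cv2) and the standard library are available. Lean on these libraries where they do the work, as an engineer would, in place of code of your own. Each camera call takes 0.05 s, during which the arm holds its last target. There are 200 camera calls.

## Working session

There is one attempt and no reset: what is moved stays moved. The work goes in short steps, Python scripts to look and compute and a tool call to move; the robot and the scene stay as the last step left them, time stands still between calls to the robot, and variables do not carry over. Pictures are saved under pics/ and viewed, about 8 in all and at most 12, crops included, and the job is handed in when it is done.

Besides the shell and the picture viewer there is one more tool, called after ">>>" as a command line: name --pt "numbers of a row" for each row, then --argument value for the rest. jog_arm: Moves the arm, as the interface text tells. Its arguments: {"type":"object","properties":{"translation":{"type":"array"},"turn":{"type":"array"},"grip":{"type":"number"},"grip_force":{"type":"number"}},"required":["translation","turn"]}

```bash
mkdir -p pics; cat > h.py <<'E'
import numpy as np, cv2
from workcell import manip
def ray(p,uv):
    d=np.linalg.inv(p["mtx"])@np.array([uv[0],uv[1],1.]);T=np.array(p["pose"]);return T[:3,3],T[:3,:3]@d
def atz(p,uv,z):
    o,d=ray(p,uv);return o+d*(z-o[2])/d[2]
def proj(p,X):
    T=np.linalg.inv(np.array(p["pose"]));c=T[:3,:3]@np.array(X)+T[:3,3];q=p["mtx"]@c;return q[:2]/q[2]
def save(p,n,box=None,s=1):
    f=p["frame"][:,:,::-1]
    if box: f=f[box[1]:box[3],box[0]:box[2]]
    cv2.imwrite("pics/"+n,cv2.resize(f,None,fx=s,fy=s,interpolation=cv2.INTER_CUBIC))
E
python3 - <<'E'
from h import *
np.set_printoptions(precision=3,suppress=True)
P={n:manip.camera(n) for n in("top","side")}
H=dict(left_pad=.088,middle_pad=.088,right_pad=.088,jig=0,weight=0,flask=0,beaker=0,wash=0,scale=0)
for n,p in P.items():
    print(n,np.array(p["pose"])[:3,3])
    for k,z in H.items():
        for d in manip.pinpoint(p,k)[:5]: print(n,k,np.round(d["at"],1),round(d["confidence"],2),atz(p,d["at"],z))
for d in manip.outline_of(P["top"],"weight")+manip.outline_of(P["side"],"weight"): print(d["extent"],d["confidence"])
cv2.imwrite("pics/a.png",np.vstack([cv2.resize(P[n]["frame"][:,:,::-1],(400,300)) for n in P]))
print(manip.hold_point_z,manip.get_obs())
E
```

```text
top [ 0.478 -0.002  1.354]
top left_pad [206.1 239.3] 0.93 [0.506 0.159 0.088]
top middle_pad [243.2 225.2] 0.85 [0.54  0.07  0.088]
top right_pad [277.3 217.1] 0.67 [ 0.56  -0.013  0.088]
top jig [235.3 210.7] 0.69 [0.582 0.096 0.   ]
top jig [239.7 224. ] 0.47 [0.547 0.084 0.   ]
top weight [339.2 237. ] 0.78 [ 0.514 -0.174  0.   ]
top weight [371.7 250.9] 0.62 [ 0.477 -0.258  0.   ]
top weight [373.4 220.7] 0.39 [ 0.556 -0.264  0.   ]
top flask [378.6 153.5] 0.57 [ 0.733 -0.28   0.   ]
top beaker [427.8 187.9] 0.89 [ 0.642 -0.408  0.   ]
top wash [127.6 181.1] 0.74 [0.659 0.376 0.   ]
top wash [423.8 191.2] 0.16 [ 0.633 -0.397  0.   ]
top scale [423.2 283.2] 0.84 [ 0.394 -0.391  0.   ]
side [ 0.057 -0.947  0.763]
side left_pad [239.4 175.1] 0.65 [0.515 0.171 0.088]
side middle_pad [263.9 185.4] 0.58 [0.549 0.088 0.088]
side right_pad [286.7 202.6] 0.76 [ 0.562 -0.016  0.088]
side jig [276.8 205.5] 0.57 [0.596 0.106 0.   ]
side weight [300.  270.6] 0.82 [ 0.513 -0.17   0.   ]
side weight [307.4 297.7] 0.71 [ 0.482 -0.256  0.   ]
side weight [334.9 288.7] 0.55 [ 0.551 -0.261  0.   ]
[... 271 characters left out ...]
7, 387.4, 256.6] 0.73
[414.9, 176.3, 449.7, 205.1] 0.68
[332.1, 229.7, 346.6, 248.4] 0.5
[262.0, 174.2, 287.3, 226.3] 0.44
[298.7, 274.5, 318.7, 306.5] 0.68
[290.4, 242.7, 307.2, 278.6] 0.59
[326.9, 272.8, 343.9, 291.6] 0.48
0.0187 {'clock': 1.1, 'joint_pos': array([-1.336,  0.332, -0.065,  1.46 ,  0.022,  1.35 , -0.088]), 'joint_velocities': array([-0.001,  0.001,  0.   ,  0.001,  0.001,  0.002, -0.001]), 'tau': array([ -0.   , -62.521,   0.049, -39.184,   0.016,   0.001,  -0.   ]), 'position': array([0.159, 0.604, 0.231]), 'ee_rot': array([ 0.129,  0.992,  0.   , -0.   ]), 'ft_force': array([0.71 , 0.683, 0.109]), 'torque': array([-0.037, -0.03 , -0.032]), 'grip_width': 0.9982934910556823}
```

View pics/a.png

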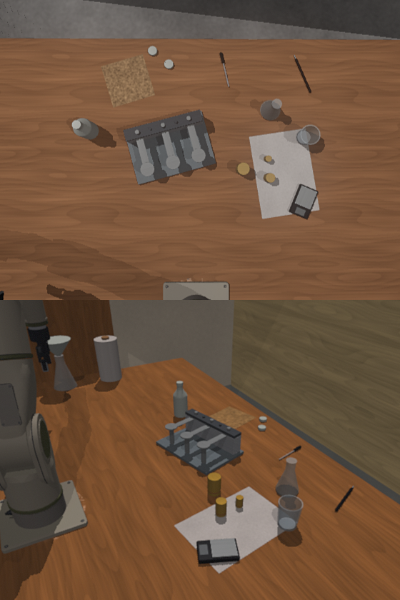

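```bash
python3 - <<'E'
from h import *
from scipy.optimize import least_squares
t=manip.camera("top");s=manip.camera("side")
obs=[(t,k,d) for k,d in((1,(206.1,239.3)),(0,(243.2,225.2)),(-1,(277.3,217.1)))]+[(s,k,d) for k,d in((1,(239.4,175.1)),(0,(263.9,185.4)),(-1,(286.7,202.6)))]
pad=lambda v,k:[v[0]-k*.09*np.sin(v[2]),v[1]+k*.09*np.cos(v[2]),.088]
r=least_squares(lambda v:np.concatenate([proj(p,pad(v,k))-d for p,k,d in obs]),[.54,.075,.27],loss="soft_l1")
v=r.x;print(v,[np.round(pad(v,k),3) for k in(1,0,-1)],np.round(r.fun,1))
W=[(.514,-.172),(.479,-.257),(.554,-.262)]
def crop(p,b,sc,h):
    f=cv2.resize(p["frame"][b[1]:b[3],b[0]:b[2],::-1],None,fx=sc,fy=sc,interpolation=cv2.INTER_CUBIC)
    for X in [pad(v,k) for k in(1,0,-1)]+[[W[1][0],W[1][1],h] for h in(0,.052)]:
        c=(proj(p,X)-b[:2])*sc;cv2.circle(f,tuple(int(a) for a in c),3,(0,0,255),-1)
    return f
cv2.imwrite("pics/b.png",np.hstack([crop(t,(180,150,400,290),3.5,0)[:,:770]]));
cv2.imwrite("pics/c.png",crop(s,(210,150,360,320),3.5,0))
E
```

```text
[0.53650851 0.07279863 0.29275307] [array([0.511, 0.159, 0.088]), array([0.537, 0.073, 0.088]), array([ 0.562, -0.013,  0.088])] [ 0.2 -1.9 -1.2  1.4  0.3 -1.2  0.4  2.2 -1.7  3.8 -0.1 -0.5]
```

View pics/b.png

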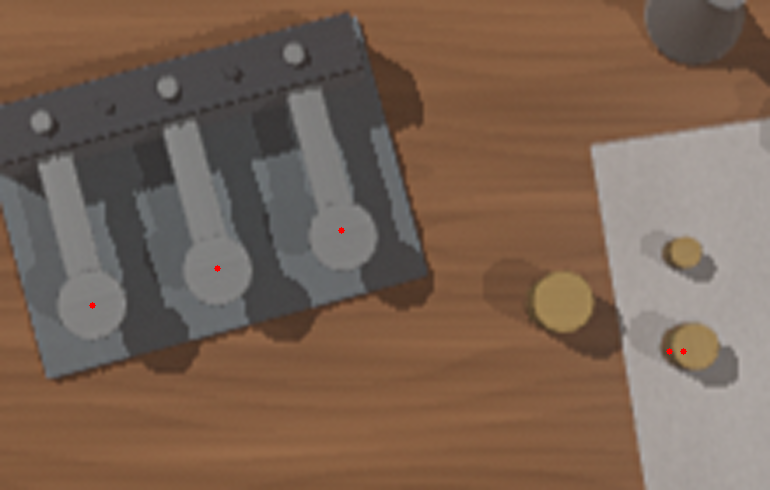

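View pics/c.png

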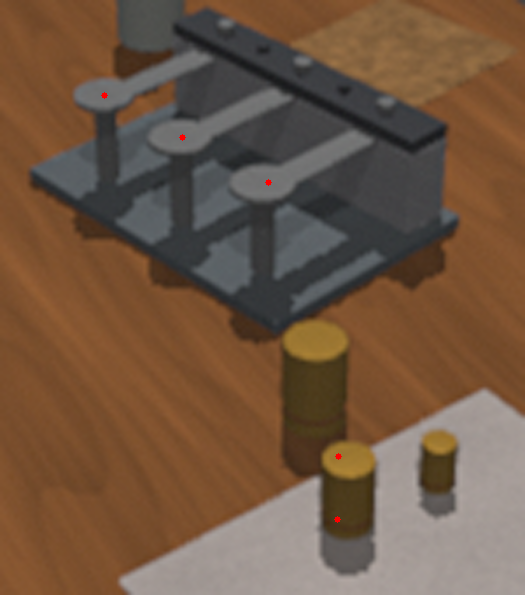

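Three brass cylinders: large at top-view (341,236), medium at (379,249) and small at (376,222). The meant one is the medium. At side-view (309,281) its height/diameter fits 34 x 52 mm; the large one is about 42 mm wide. Pad centres in b.png/c.png are about 1–2 px off the fit, so I'll refine from the visible discs.

```bash
python3 - <<'E'
from h import *
t=manip.camera("top");s=manip.camera("side")
def tri(a,b):
    A=[];B=[]
    for p,u in((t,a),(s,b)):
        o,d=ray(p,u);d/=np.linalg.norm(d);M=np.eye(3)-np.outer(d,d);A.append(M);B.append(M@o)
    return np.round(np.linalg.solve(sum(A),sum(B)),4)
for n,a,b,z in(("L",(206.3,237.1),(239.7,177.1),.088),("M",(242.3,226.9),(261.7,189.4),.088),("R",(278,217.7),(284.9,202.6),.088),("W",(378.6,248.9),(309.4,281.4),.052)):
    print(n,tri(a,b),np.round(atz(t,a,z),4),np.round(atz(s,b,z),4))
print(manip.get_obs()["clock"])
E
```

```text
L [0.5108 0.1591 0.0886] [0.5112 0.159  0.088 ] [0.5109 0.1602 0.088 ]
M [0.5354 0.0724 0.088 ] [0.5359 0.0722 0.088 ] [0.5349 0.0725 0.088 ]
R [ 0.5577 -0.0142  0.0884] [ 0.5582 -0.0144  0.088 ] [ 0.5576 -0.0134  0.088 ]
W [ 0.4817 -0.2649  0.054 ] [ 0.4825 -0.2657  0.052 ] [ 0.482  -0.2626  0.052 ]
1.3
```

>>> jog_arm --pt "352 -445 -40" --pt "352 -445 -40" --pt "352 -445 -40" --pt "352 -445 -40" --pt "352 -445 -40" --pt "352 -445 -40" --pt "352 -445 -40" --pt "352 -445 -40" --pt "352 -445 -40" --pt "352 -445 -40" --pt "352 -445 -40" --pt "352 -445 -40" --turn '[0,0,0,0,0,0,0,0,0,0,0,0]' --grip 0

```text
clock: 2.3
position: [0.4697, 0.2114, 0.1965]
ee_rot: [0.128, 0.992, 0.0, 0.0]
ft_force: [0.4, 1.0, 0.2]
grip_width: 0.001
```

>>> jog_arm --pt "20 -26 -10" --pt "41 -52 -40" --pt "41 -52 -60" --pt "41 -52 -80" --pt "41 -52 -92" --pt "41 -52 -92" --pt "41 -52 -92" --pt "41 -52 -92" --turn '[0,0,0,0,0,0,0,0]'

```text
clock: 2.97
position: [0.5113, 0.1601, 0.1057]
ee_rot: [0.128, 0.992, 0.001, 0.001]
ft_force: [1.5, -0.1, 0.2]
grip_width: 0.0
```

>>> jog_arm --pt "0 -1 -10" --pt "0 -1 -15" --pt "0 -1 -18" --pt "0 -1 -21" --pt "0 -1 -24" --pt "0 -1 -26" --pt "0 -1 -26" --pt "0 -1 -26" --turn '[0,0,0,0,0,0,0,0]'

```text
clock: 3.63
position: [0.5112, 0.1592, 0.0799]
ee_rot: [0.128, 0.992, 0.001, 0.001]
ft_force: [-2.7, -0.2, 5.7]
grip_width: 0.004
```

>>> jog_arm --pt "0 0 -1" --pt "0 0 -2" --pt "0 0 -2" --pt "0 0 -2" --turn '[0,0,0,0]'

```text
clock: 3.97
position: [0.5112, 0.1593, 0.0783]
ee_rot: [0.128, 0.992, 0.001, 0.001]
ft_force: [-3.1, -0.0, 6.5]
grip_width: -0.003
```

>>> jog_arm --pt "0 0 -1" --pt "0 0 -1" --pt "0 0 -1" --turn '[0,0,0]'

```text
clock: 4.22
position: [0.5113, 0.1593, 0.0777]
ee_rot: [0.128, 0.992, 0.001, 0.001]
ft_force: [-4.0, -0.6, 6.9]
grip_width: -0.001
```

>>> jog_arm --pt "0 0 -0.6" --pt "0 0 -0.6" --pt "0 0 -0.6" --turn '[0,0,0]'

```text
clock: 4.47
position: [0.5113, 0.1593, 0.0775]
ee_rot: [0.128, 0.992, 0.001, 0.001]
ft_force: [-3.3, -1.0, 7.2]
grip_width: -0.003
```

>>> jog_arm --pt "0 0 -1" --pt "0 0 -1" --pt "0 0 -1" --turn '[0,0,0]'

```text
clock: 4.72
position: [0.5113, 0.1593, 0.0773]
ee_rot: [0.128, 0.992, 0.001, 0.001]
ft_force: [-5.3, -1.3, 11.1]
grip_width: 0.0
```

>>> jog_arm --pt "0 0 -1" --pt "0 0 -1" --pt "0 0 -1" --turn '[0,0,0]'

```text
clock: 4.97
position: [0.5113, 0.1593, 0.0772]
ee_rot: [0.128, 0.992, 0.002, 0.001]
ft_force: [-6.1, -2.3, 14.4]
grip_width: -0.004
```

The left spring reached its stop, at about 7 N before the force jumped, so it's stiff. Next is the middle one.

>>> jog_arm --pt "0 0 20" --pt "0 0 34" --pt "12 -43 34" --pt "24 -87 34" --pt "24 -87 34" --pt "24 -87 24" --pt "24 -87 18" --pt "24 -87 14" --pt "24 -87 14" --pt "24 -87 14" --turn '[0,0,0,0,0,0,0,0,0,0]'

```text
clock: 5.8
position: [0.5348, 0.0734, 0.0907]
ee_rot: [0.127, 0.992, 0.002, 0.0]
ft_force: [-0.6, -0.3, 0.3]
grip_width: -0.001
```

>>> jog_arm --pt "0 0 -3" --pt "0 0 -6" --pt "0 0 -9" --pt "0 0 -10" --pt "0 0 -10" --pt "0 0 -10" --turn '[0,0,0,0,0,0]'

```text
clock: 6.3
position: [0.5351, 0.0741, 0.0811]
ee_rot: [0.127, 0.992, 0.002, 0.0]
ft_force: [-1.7, 2.5, 6.8]
grip_width: 0.0
```

>>> jog_arm --pt "0 0 -1.5" --pt "0 0 -2" --pt "0 0 -2" --pt "0 0 -2" --turn '[0,0,0,0]'

```text
clock: 6.63
position: [0.5352, 0.0743, 0.0796]
ee_rot: [0.127, 0.992, 0.002, 0.0]
ft_force: [-3.7, 1.2, 7.5]
grip_width: -0.001
```

>>> jog_arm --pt "0 0 -1" --pt "0 0 -1" --pt "0 0 -1" --turn '[0,0,0]'

```text
clock: 6.88
position: [0.5352, 0.0743, 0.0793]
ee_rot: [0.127, 0.992, 0.002, 0.0]
ft_force: [-5.4, -0.7, 11.5]
grip_width: 0.002
```

>>> jog_arm --pt "0 0 -0.8" --pt "0 0 -0.8" --pt "0 0 -0.8" --turn '[0,0,0]'

```text
clock: 7.13
position: [0.5352, 0.0743, 0.0793]
ee_rot: [0.127, 0.992, 0.003, 0.0]
ft_force: [-4.5, -0.6, 12.6]
grip_width: 0.001
```

>>> jog_arm --pt "0 0 20" --pt "0 0 32" --pt "11 -44 32" --pt "23 -88 32" --pt "23 -88 32" --pt "23 -88 22" --pt "23 -88 16" --pt "23 -88 12" --pt "23 -88 12" --pt "23 -88 12" --turn '[0,0,0,0,0,0,0,0,0,0]'

```text
clock: 7.97
position: [0.5578, -0.0124, 0.0908]
ee_rot: [0.126, 0.992, 0.003, -0.0]
ft_force: [0.8, 0.8, 0.5]
grip_width: -0.002
```

>>> jog_arm --pt "0 0 -3" --pt "0 0 -6" --pt "0 0 -8" --pt "0 0 -9" --pt "0 0 -9" --pt "0 0 -9" --turn '[0,0,0,0,0,0]'

```text
clock: 8.47
position: [0.5579, -0.0123, 0.0819]
ee_rot: [0.126, 0.992, 0.003, -0.0]
ft_force: [-0.9, 1.5, 1.6]
grip_width: 0.001
```

Middle was also stiff (about 7.5 N at the stop); the right looks soft (1.6 N at a 6 mm drop).

>>> jog_arm --pt "0 0 -1.5" --pt "0 0 -3" --pt "0 0 -3" --pt "0 0 -3" --turn '[0,0,0,0]'

```text
clock: 8.8
position: [0.558, -0.0123, 0.079]
ee_rot: [0.126, 0.992, 0.003, -0.0]
ft_force: [0.4, 1.0, 2.0]
grip_width: 0.004
```

>>> jog_arm --pt "0 0 -1" --pt "0 0 -1.5" --pt "0 0 -1.5" --turn '[0,0,0]'

```text
clock: 9.05
position: [0.5581, -0.0123, 0.0782]
ee_rot: [0.126, 0.992, 0.003, 0.0]
ft_force: [-3.3, 1.3, 10.2]
grip_width: 0.004
```

>>> jog_arm --pt "0 0 -0.6" --pt "0 0 -0.6" --pt "0 0 -0.6" --turn '[0,0,0]'

```text
clock: 9.3
position: [0.5581, -0.0123, 0.0783]
ee_rot: [0.126, 0.992, 0.003, 0.0]
ft_force: [-4.3, 0.9, 9.3]
grip_width: -0.001
```

>>> jog_arm --pt "0 0 30" --pt "0 0 60" --pt "-10 -30 72" --pt "-22 -70 72" --pt "-34 -110 72" --pt "-46 -150 72" --pt "-58 -190 72" --pt "-70 -230 72" --pt "-76 -253 72" --pt "-76 -253 72" --pt "-76 -253 72" --pt "-76 -253 72" --turn '[0,0,0,0,0,0,0,0,0,0,0,0]' --grip 60

```text
clock: 10.3
position: [0.4822, -0.2647, 0.1499]
ee_rot: [0.126, 0.992, 0.003, -0.0]
ft_force: [1.2, 0.3, -0.1]
grip_width: 0.701
```

```bash
python3 - <<'E'
from h import *
t=manip.camera("top");s=manip.camera("side");print(manip.get_obs()["position"])
a=cv2.resize(t["frame"][190:290,310:430,::-1],None,fx=3,fy=3);b=cv2.resize(s["frame"][210:330,250:360,::-1],None,fx=3.5,fy=3.5)
h=max(a.shape[0],b.shape[0]);f=np.zeros((h,a.shape[1]+b.shape[1],3),np.uint8);f[:a.shape[0],:a.shape[1]]=a;f[:b.shape[0],a.shape[1]:]=b
cv2.imwrite("pics/d.png",f)
E
```

```text
[ 0.48264111 -0.26386967  0.15003754]
```

View pics/d.png

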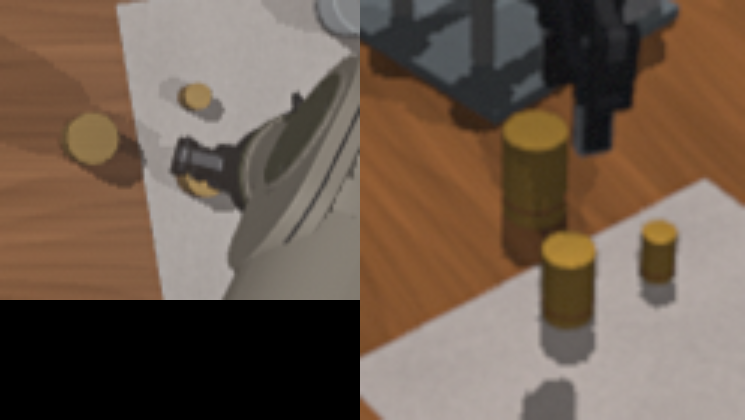

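The medium weight is under the hand at side crop (568,280), and the small one stands clear at (658,250). Descending.

>>> jog_arm --pt "0 -1 -30" --pt "0 -1 -60" --pt "0 -1 -85" --pt "0 -1 -110" --pt "0 -1 -125" --pt "0 -1 -132" --pt "0 -1 -132" --pt "0 -1 -132" --pt "0 -1 -132" --turn '[0,0,0,0,0,0,0,0,0]'

```text
clock: 11.15
position: [0.4836, -0.2649, 0.0192]
ee_rot: [0.125, 0.992, 0.003, 0.001]
ft_force: [-0.6, 0.1, 0.8]
grip_width: 0.704
```

>>> jog_arm --pt "0 0 0" --pt "0 0 0" --pt "0 0 0" --pt "0 0 0" --pt "0 0 0" --pt "0 0 0" --pt "0 0 0" --pt "0 0 0" --turn '[0,0,0,0,0,0,0,0]' --grip 20 --grip_force 40

```text
clock: 11.82
position: [0.4847, -0.2649, 0.0205]
ee_rot: [0.125, 0.992, 0.004, 0.002]
ft_force: [-0.7, 3.1, 8.0]
grip_width: 0.386
```

>>> jog_arm --pt "0 0 10" --pt "0 0 30" --pt "0 0 60" --pt "0 0 100" --pt "0 0 130" --pt "0 0 140" --pt "0 0 140" --pt "0 0 140" --turn '[0,0,0,0,0,0,0,0]'

```text
clock: 12.48
position: [0.4843, -0.2645, 0.1599]
ee_rot: [0.125, 0.992, 0.004, 0.002]
ft_force: [-0.1, 0.6, -4.4]
grip_width: 0.384
```

```bash
python3 - <<'E'
from h import *
t=manip.camera("top");s=manip.camera("side");o=manip.get_obs();print(o["position"],o["ft_force"],o["grip_width"])
q=o["position"]; print("side tcp px",proj(s,q), "top",proj(t,q))
for p in (t,s):
  for d in manip.outline_of(p,"weight")[:4]: print(d["extent"],d["confidence"])
u=proj(s,q).astype(int); save(s,"e.png",(u[0]-60,u[1]-70,u[0]+60,u[1]+80),4)
print(u[0]-60,u[1]-70)
E
```

```text
[ 0.4835762  -0.2641605   0.15852263] [ 0.12299123 -0.50479224 -4.47504206] 0.38623889917579424
side tcp px [311.67515625 241.39495371] top [387.30622297 248.26257891]
[328.5, 226.8, 348.4, 247.8] 0.86
[370.4, 218.0, 378.9, 227.0] 0.39
[288.8, 243.8, 308.1, 278.1] 0.89
[244.2, 115.8, 263.6, 164.2] 0.74
[330.1, 274.8, 342.1, 292.6] 0.68
[301.2, 224.2, 317.2, 254.8] 0.55
251 171
```

View pics/e.png

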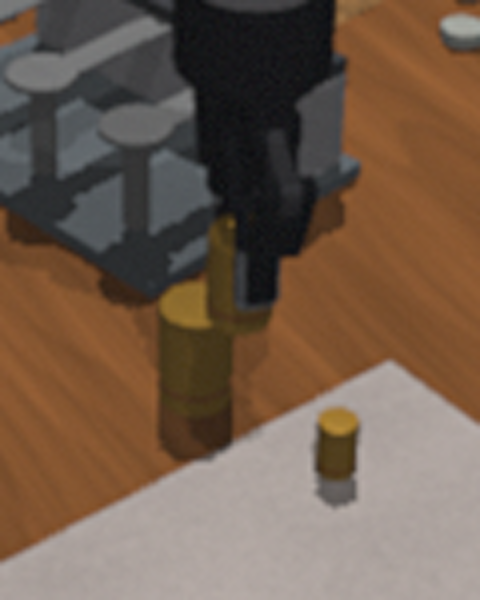

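>>> jog_arm --pt "10 30 0" --pt "20 65 0" --pt "30 100 0" --pt "42 138 0" --pt "54 176 0" --pt "64 210 0" --pt "72 236 0" --pt "76 250 0" --pt "76 250 0" --pt "76 250 0" --pt "76 250 0" --turn '[0,0,0,0,0,0,0,0,0,0,0]'

```text
clock: 13.6
position: [0.5591, -0.016, 0.158]
ee_rot: [0.126, 0.992, 0.003, -0.0]
ft_force: [-1.0, -1.6, -4.1]
grip_width: 0.387
```

>>> jog_arm --pt "0 0 -20" --pt "0 0 -35" --pt "0 0 -42" --pt "0 0 -44" --pt "0 0 -44" --turn '[0,0,0,0,0]'

```text
clock: 14.02
position: [0.5589, -0.0169, 0.1138]
ee_rot: [0.126, 0.992, 0.003, -0.001]
ft_force: [-0.3, -0.8, -3.1]
grip_width: 0.386
```

```bash
python3 - <<'E'
from h import *
s=manip.camera("side");t=manip.camera("top");o=manip.get_obs();q=o["position"];print(q,o["ft_force"])
for p,k in((s,'side'),(t,'top')): print(k,proj(p,[.5578,-.0143,.088]),proj(p,q-[0,0,.0205]))
save(s,"f.png",(245,150,325,250),6)
E
```

```text
[ 0.55960449 -0.01648163  0.11482429] [-0.93516682  1.09816987 -3.20226569]
side [285.13391439 202.7468188 ] [286.17272396 200.84173992]
top [277.96083327 217.86872409] [278.88771727 216.95964605]
```

View pics/f.png

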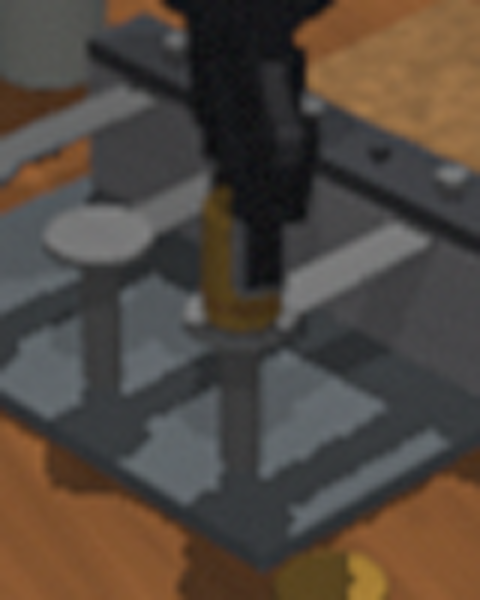

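Weight (f.png, bottom at 241,325) is centred over the right pad (242,325). Lowering onto the stop.

>>> jog_arm --pt "-0.5 2 -4" --pt "-0.5 2 -8" --pt "-0.5 2 -11" --pt "-0.5 2 -14" --pt "-0.5 2 -14" --pt "-0.5 2 -14" --turn '[0,0,0,0,0,0]'

```text
clock: 14.62
position: [0.5592, -0.0143, 0.1009]
ee_rot: [0.126, 0.992, 0.003, 0.0]
ft_force: [-0.2, 1.0, -0.8]
grip_width: 0.385
```

>>> jog_arm --pt "0 0 -1" --pt "0 0 -2" --pt "0 0 -2" --pt "0 0 -2" --turn '[0,0,0,0]'

```text
clock: 14.95
position: [0.5593, -0.0143, 0.0993]
ee_rot: [0.126, 0.992, 0.003, 0.0]
ft_force: [-2.8, 0.8, 5.4]
grip_width: 0.389
```

>>> jog_arm --pt "0 0 0.3" --pt "0 0 0.3" --turn '[0,0]'

```text
clock: 15.12
position: [0.5593, -0.0143, 0.0996]
ee_rot: [0.126, 0.992, 0.003, 0.0]
ft_force: [-1.5, 1.7, -0.8]
grip_width: 0.381
```

>>> jog_arm --pt "0 0 0" --pt "0 0 0" --pt "0 0 0" --pt "0 0 0" --pt "0 0 0" --pt "0 0 0" --turn '[0,0,0,0,0,0]' --grip 65

```text
clock: 15.62
position: [0.5593, -0.0143, 0.0996]
ee_rot: [0.126, 0.992, 0.003, 0.0]
ft_force: [0.0, -0.1, 0.2]
grip_width: 0.763
```

>>> jog_arm --pt "0 0 10" --pt "0 0 30" --pt "0 0 60" --pt "0 0 90" --pt "0 0 110" --pt "0 0 110" --pt "0 -40 110" --pt "0 -80 110" --pt "0 -120 110" --pt "0 -150 110" --pt "0 -150 110" --turn '[0,0,0,0,0,0,0,0,0,0,0]'

```text
clock: 16.53
position: [0.5576, -0.1724, 0.2102]
ee_rot: [0.131, 0.991, 0.002, 0.001]
ft_force: [-0.5, -0.8, -0.4]
grip_width: 0.762
```

```bash
python3 - <<'E'
from h import *
s=manip.camera("side");t=manip.camera("top");o=manip.get_obs();print(o["clock"],o["position"],o["ft_force"],o["grip_width"])
for p,k in((s,'side'),(t,'top')): print(k,proj(p,[.5578,-.0143,.078]),proj(p,[.5578,-.0143,.13]))
a=cv2.resize(s["frame"][140:260,235:335,::-1],None,fx=4,fy=4);b=cv2.resize(t["frame"][160:280,210:310,::-1],None,fx=4,fy=4)
cv2.imwrite("pics/g.png",np.hstack([a,b]))
E
```

```text
16.6333 [ 0.55885775 -0.16578689  0.209703  ] [ 0.98561417  0.50565749 -0.57212535] 0.7606726986128107
side [285.14886837 206.08802755] [285.06966887 188.39227058]
top [277.92194474 218.12485012] [278.13107194 216.74750519]
```

View pics/g.png

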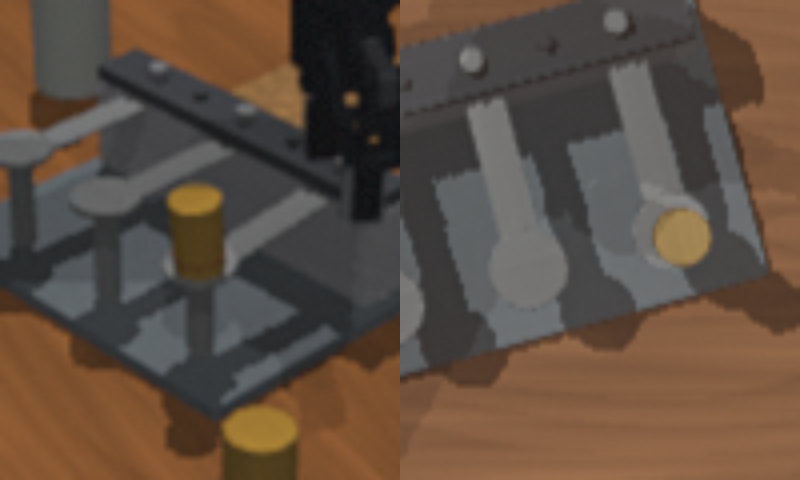

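Picture g.png shows the weight upright on the right pad. Its top centre is at top-view (280.5,219.5), about 6 mm towards the robot and 5 mm to its right, much of that from the leaf's tilt. I'll check quickly for drift, then hand in.

```bash
python3 - <<'E'
from h import *
def c(p):
    h=cv2.cvtColor(p["frame"][205:235,265:295],cv2.COLOR_RGB2HSV);m=(h[...,1]>110)&(h[...,2]>110);y,x=np.nonzero(m);return x.mean()+265,y.mean()+205,m.sum()
print(c(manip.camera("top")))
for _ in range(9): p=manip.camera("top")
print(c(p),manip.get_obs()["clock"])
s=manip.camera("side")
H=dict(flask=0,beaker=0,wash=0,scale=0)
for k in H:
    for d in manip.pinpoint(s,k)[:1]: print(k,np.round(atz(s,d["at"],0),3))
E
```

```text
(np.float64(280.02702702702703), np.float64(218.8310810810811), np.int64(148))
(np.float64(280.0612244897959), np.float64(218.80272108843536), np.int64(147)) 17.1333
flask [ 0.732 -0.272  0.   ]
beaker [ 0.619 -0.391  0.   ]
wash [0.661 0.396 0.   ]
scale [ 0.394 -0.39   0.   ]
```

The weight is at rest and the bystanders haven't moved.

```bash
python3 -c "
from workcell import manip
print(manip.hand_in())"
```

```text
the job is handed in; nothing more can be done
None
```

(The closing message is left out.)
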